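# Snap shut and lock the well that holds the pen

## Task

One of the desk organiser's two wells holds the steel pen and the other holds an eraser. Shut the lid over the pen and press its far edge down until the catch clicks, then slide the lock bar all the way over that shut lid. Leave the other lid standing open as it is, and do not disturb the cup or the dish.

Things in the scene. Friction and masses are not known exactly. Their poses are not given: they have to be found in the camera images.
- organiser: Beige desk organiser, fixed, 140 (x) by 354 (y) mm, rim 45 mm high. Origin: centre of its underside; x to the far side, y to its left. Two wells, centres at y +97 (left) and -97 mm: inside x -44 to +22, 140 mm wide, floor 4 mm up. Lids hinge on the robot-side rims. The lock bar runs on the far ledge (x +42 to +70). A spring catch stands in the slot under the middle of each lid's far edge.
- lid_left (a joint): Left lid's angle: 0 shut, 1.57 upright, stop 1.6. Starts open at 1.1 to 1.5; stays where left; swings with under 2 N at its far edge. From about 0.12 to 0.05 a nose under its far edge rides over the spring catch: press down with some 4 to 8 N at the middle of the far edge. Past that it snaps and is held at 0 to 0.02, resting on the rim (12 to 15 N is ample).
- lid_right (a joint): Angle of the right lid; the same as the left in every way.
- lid_left_hinge (a point): Hinge axis of the left lid (runs along the organiser's y), at its middle: 50 mm towards the robot side (-x) from the organiser's centre, y +97 mm, 47 mm above the desk.
- lid_right_hinge (a point): The same for the right lid, at y -97 mm.
- lid_left_edge (a point): Place to press on the left lid: on its outer (top) face, mid-width, 80 mm from the hinge axis, 6 mm short of the far edge. The lid is a flat beige panel 150 mm wide, 86 mm from hinge axis to far edge, 4 mm thick (hinge axis in mid-thickness); shut, its top is 49 mm above the desk.
- lid_right_edge (a point): The same for the right lid.
- lock (a joint): Lock bar's position along the organiser's y (m): 0 = middle, between the lids; +0.042 = end stop, tongue over the inner far corner of the left lid; -0.042 = the same over the right lid. Starts within 5 mm of the middle, slides with about 1.5 N, stays where left. Its tongue passes 1.5 mm above a shut lid and would block an open one: shut the lid first.
- lock_top (a point): Centre of the top of the lock bar's upright finger rib, 85 mm above the desk, at organiser x +57 mm. The rib is 20 mm (x) by 16 mm (y) and stands 30 mm above the tongue plate (24 mm wide in y, x +30 to +67 mm, top 55 mm above the desk).
- pen: Stainless steel pen, 125 mm long, 10 mm thick with a small clip, lying lengthwise along the organiser's y on the floor of one of the wells. Origin in the middle of its length, on the underside.
- eraser: White block eraser 22 x 48 x 13 mm lying in the other well. Origin: centre of its underside.
- cup: White ceramic tea cup with a handle, 80 mm across, 72 mm high, standing on the desk to one side of the organiser. Origin: centre of its foot.
- dish: Round glass dish 120 mm across, 30 mm high, on the other side. Origin: centre of its foot.

How it is judged (in metres and radians):
On the way, in this order (a step that is already met when the one before it is completed fails the run):
1. the lid over the pen is shut past its catch (((y of pen in the frame of organiser above 0.02 m and value of joint lid_left below 0.03 rad) or (y of pen in the frame of organiser below -0.02 m and value of joint lid_right below 0.03 rad))), for 0.2 s.
2. the lock bar is slid over that shut lid (((y of pen in the frame of organiser above 0.02 m and value of joint lid_left below 0.03 rad) or (y of pen in the frame of organiser below -0.02 m and value of joint lid_right below 0.03 rad)) and ((y of pen in the frame of organiser above 0.02 m and value of joint lock above 0.034 m) or (y of pen in the frame of organiser below -0.02 m and value of joint lock below -0.034 m))), for 0.2 s.
At the end, for the whole second after the job is handed in: The lid over the well with the pen is shut past its catch (angle under 0.03), the lock bar stands over that lid (at least 34 of its 42 mm to that side) at rest, the other lid still stands open (over 0.75), pen and eraser still lie in their wells, and cup and dish are at rest (all of step 2 and ((y of pen in the frame of organiser above 0.02 m and value of joint lid_right above 0.75 rad) or (y of pen in the frame of organiser below -0.02 m and value of joint lid_left above 0.75 rad)) and x of pen in the frame of organiser between -0.047 and 0.025 m and z of pen in the frame of organiser between -0.005 and 0.03 m and x of eraser in the frame of organiser between -0.047 and 0.025 m and z of eraser in the frame of organiser between -0.005 and 0.03 m and velocity of joint lock between -0.01 and 0.01 m/s and linear speed of each of cup, dish below 0.02 m/s); the robot touches nothing.
It fails at once if the lid over the eraser is moved (its far edge by more than 30 mm) ((y of pen in the frame of organiser above 0.02 m and distance of lid_right_edge from where it was at the start of the episode above 0.03 m) or (y of pen in the frame of organiser below -0.02 m and distance of lid_left_edge from where it was at the start of the episode above 0.03 m)).
It fails at once if the cup or the dish is moved by more than 30 mm (distance of any of cup, dish from where it was at the start of the episode above 0.03 m).
It fails at once if the cup is tipped over (angle between cup's own z axis and vertical above 0.5 rad).
It also fails if it takes over 38 s, if anything falls off the work surface, if the arm or the gripper's body presses on something with over 40 N, if the wrist force passes 120 N, or if a joint passes its speed limit or range.

## Robot

A 6-joint arm with a two-finger parallel gripper is mounted at the origin on the work surface. World frame = base frame: x ahead of the robot, y to its left, z up, the work surface at z = 0. Lengths are in m, angles in degrees, forces in N, time in s.
With the tool pointing down it reaches from about 0.35 to 0.875 m from the base axis. Payload 4.2 kg.
Tool frame: the origin (TCP) lies midway between the tips of the shut fingers; the grasp point (between the pads) lies 19 mm behind it; z points along the fingers, y is the direction in which the jaws open and shut (so a half turn about z gives the same grasp; the last joint's range is limited). The gripper opens to 87 mm and grips with 3 to 60 N. Pads are 19 mm wide; open, the fingers measure 117 mm over their backs; the gripper's body (75 mm by 190 mm) begins 51 mm behind the grasp point.
Start: joints at [-50.386, 22.042, 0.453, 0, -68.411, -14.817], TCP at [0.262, -0.567, 0.223] pointing down, gripper open.
Joint ranges: [-179.83, 179.83], [-69.29, 118.12], [-61.27, 80.66], [-181.25, 117.63], [-171.15, -9.14], [-177.46, 177.46]. Speed limits (degrees/s): [159.86, 159.86, 180, 180, 180, 180].

## Interface

Orientations are given as a 3x3 rotation matrix whose columns are the frame's x, y, z axes.
In Python, from station import sense, capture, calibration, finish_job gives the robot as it stands.
- The arm moves only by the tool carry_out, never from a script. Its argument "commands" is one flat list of numbers, 6 for each row, row after row: the shift along the tool's x, y, z in mm, then the turn, a rotation vector about the tool's x, y, z in rad. A call has 1 to 5 rows; each row shifts and turns the pose as measured when the row begins, along the tool's axes as they then stand; what a row does not reach is not made up. A row lasts 1/8 s, in which the tool goes at most 62.5 mm and 10.7 degrees, less where a joint would pass 70% of its speed; a pose out of reach is approached as far as the arm can. A call is refused whole if a number of a shift passes 62.5 or a number of a turn 0.188, either way. A call with a gripper value outside its range is refused whole. "grip" is the finger opening in mm, from 0 to 87, set as the call begins (left out, the last holds). The fingers move at their own pace and stop on an object; the grip force is fixed at half the most. Time passes only in rows, so rows that do not move let the fingers close. It gives the time, the measured TCP pose, the force and the opening at its end, in the units of the state.
- sense(): the state, without advancing time (a new reading comes with each control period).
- capture(name): name is "side" or "top" or "wrist"; returns the picture (480x640x3 uint8, red, green, blue); there is no depth.
- calibration(name): a dict with "fx", "fy", "cx", "cy" (pixels), "rvec" (rotation vector, rad) and "tvec" (3), from world to camera coordinates, as OpenCV has them. Camera axes: x right, y down, z forward; pixel columns grow to the right and rows downward; lengths in m; the calibration is good to about 2 mm. A picture is of the moment at which its call begins: read the wrist's pose just before it. calibration takes no time and is no camera call; for the wrist camera it gives the pose at the moment of the call.
- finish_job(): hands the job in, once; it reports no verdict.
The state is a dict: "time_s": time; "joints": joint angles; "joint_velocities": joint speeds; "effort": joint torques, N m; "tcp_pos": TCP position; "ee_rot": TCP orientation; "wrist_force": force on the tool from outside, world axes, zero at the start; "moment": the same for the moment, N m; "gripper_width": opening from 0.0 (shut) to 1.0 (fully open).
Only numpy, scipy, OpenCV 4.12 (cv2) and the standard library are available. Lean on these libraries where they do the work, as an engineer would, in place of code of your own. Each camera call takes 0.05 s, during which the arm holds its last target.

## Working session

There is one attempt and no reset: what is moved stays moved. The work goes in short steps, Python scripts to look and compute and a tool call to move; the robot and the scene stay as the last step left them, time stands still between calls to the robot, and variables do not carry over. Pictures are saved under pics/ and viewed, and the job is handed in when it is done.

Besides the shell and the picture viewer there is one more tool, called after "Emit:" by a JSON object that holds its "fn" and its "kwargs", one argument or row to a line. carry_out: Moves the arm, as the interface text tells. Its arguments: {"type":"object","properties":{"commands":{"type":"array"},"grip":{"type":"number"}},"required":["commands"]}

```bash
mkdir -p pics; ls; python3 - <<'E'
from station import *
import cv2
for n in ["side","top","wrist"]:
    cv2.imwrite(f"pics/{n}0.png",capture(n)[:,:,::-1]); c=calibration(n); print(n,c)
s=sense(); print(s)
E
```

```text
pics
side {'fx': 547.9933456524619, 'fy': 547.9933456524619, 'cx': 322.3418140184188, 'cy': 241.74498668912062, 'rvec': array([ 0.22747186, -2.75659333,  1.28736007]), 'tvec': array([0.53693857, 0.11011598, 1.19087547])}
top {'fx': 535.3636122370616, 'fy': 535.3636122370616, 'cx': 316.2176917550195, 'cy': 249.84882888043012, 'rvec': array([ 2.20255019, -2.18617116,  0.09796956]), 'tvec': array([-0.02567449,  0.54324154,  1.27280645])}
wrist {'fx': 336.40526385836756, 'fy': 336.40526385836756, 'cx': 317.6761087128201, 'cy': 242.2364385862746, 'rvec': array([-1.59554489, -2.49254414, -0.37624468]), 'tvec': array([ 0.62487743, -0.03680225,  0.39136847])}
{'time_s': 0.15, 'joints': array([-5.03872162e+01,  2.20803212e+01,  3.98473742e-01, -2.06380191e-02,
       -6.84120620e+01, -1.48159660e+01]), 'joint_velocities': array([-0.0415783 , -0.16813997,  0.2522094 ,  0.05075029, -0.05524036,
        0.02789162]), 'effort': array([-9.16762474e-04, -3.91050625e+01,  1.87588674e+01,  4.22237501e+00,
        1.24348624e-02, -1.47333585e-04]), 'tcp_pos': array([ 0.26194352, -0.56695949,  0.22171892]), 'ee_rot': array([[-9.07856426e-01, -4.19280444e-01, -7.86999851e-04],
       [-4.19281172e-01,  9.07855231e-01,  1.47619606e-03],
       [ 9.55417915e-05,  1.67014830e-03, -9.99998601e-01]]), 'wrist_force': array([ 0.46130943, -0.96294833, -0.30401069]), 'moment': array([0.02300226, 0.03277937, 0.00822571]), 'gripper_width': 1.0022280867293558}
```

View pics/top0.png

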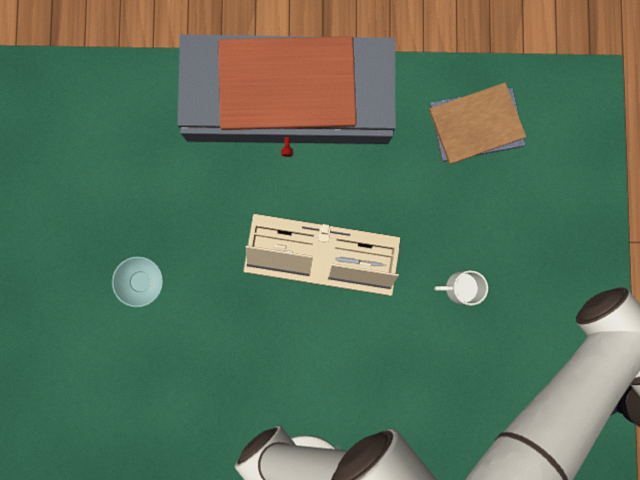

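View pics/side0.png

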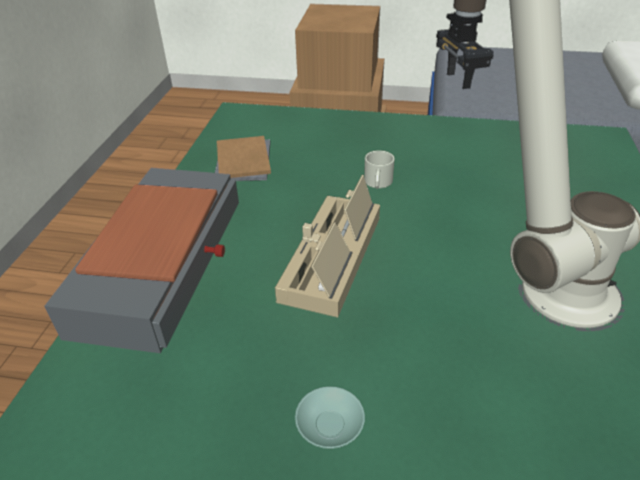

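View pics/wrist0.png

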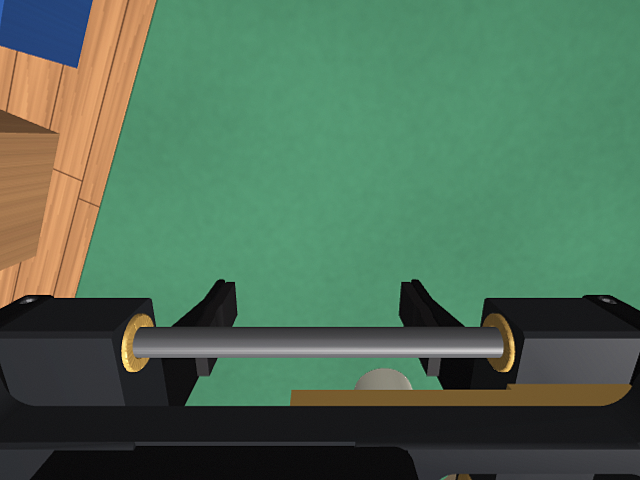

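The top view shows the pen in the right well at about (360,262), the lock rib at about (324,233), the cup at (467,288) and the dish at (137,282). I'll zoom in for the organiser pose.

```bash
python3 - <<'E'
import cv2
i=cv2.imread("pics/top0.png")[205:305,235:410]; cv2.imwrite("pics/topz.png",cv2.resize(i,None,fx=4.5,fy=4.5,interpolation=cv2.INTER_CUBIC))
i=cv2.imread("pics/side0.png")[170:325,265:395]; cv2.imwrite("pics/sidez.png",cv2.resize(i,None,fx=3.8,fy=3.8,interpolation=cv2.INTER_CUBIC))
E
```

```text
(no output)
```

View pics/topz.png

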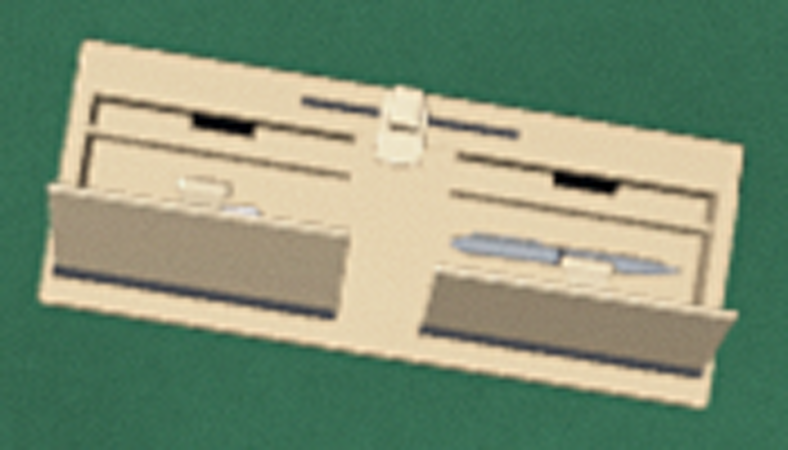

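View pics/sidez.png

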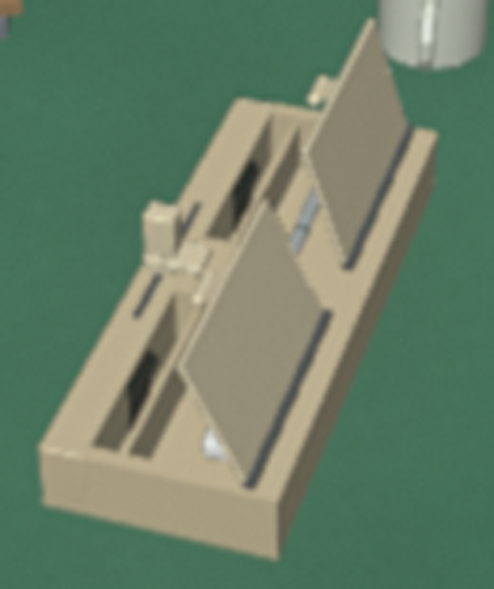

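```bash
cat > h.py <<'E'
from station import *
import numpy as np, cv2
from scipy.optimize import least_squares
from scipy.spatial.transform import Rotation as R
def proj(n,P,c=None):
    c=c or calibration(n)
    K=np.array([[c['fx'],0,c['cx']],[0,c['fy'],c['cy']],[0,0,1.]])
    return cv2.projectPoints(np.array(P,float).reshape(-1,1,3),c['rvec'],c['tvec'],K,None)[0].reshape(-1,2)
def world(p,P):
    c,s=np.cos(p[2]),np.sin(p[2]); P=np.atleast_2d(P)
    return np.c_[p[0]+c*P[:,0]-s*P[:,1],p[1]+s*P[:,0]+c*P[:,1],P[:,2]]
def lidpt(a,y,d=.086,off=0): # angle a; off along outer normal
    return [-.05+d*np.cos(a)-off*np.sin(a), y, .047+d*np.sin(a)+off*np.cos(a)]
E
python3 - <<'E'
from h import *
C=np.array([[.07,.177,.045],[.07,-.177,.045],[-.07,-.177,.045],[-.07,.177,.045]])
t=np.array([(85,40),(743,147),(706,408),(40,303)])/4.5+[235,205]
s=np.array([(42,451),(240,100),(437,132),(280,500)])/3.8+[265,170]
f=lambda p:np.r_[(proj("top",world(p,C))-t).ravel(),(proj("side",world(p,C))-s).ravel()]
r=least_squares(f,[.6,0,0]); print(r.x,np.degrees(r.x[2]),r.fun.reshape(-1,2).round(1))
p=r.x
tr=np.array([(436,270),(737,316)])/4.5+[235,205]; sr=np.array([(372,22),(308,152)])/3.8+[265,170]
# right lid: top far corners: inner y=-.022, outer -.172
g=lambda a:np.r_[(proj("top",world(p,[lidpt(a[0],-.022),lidpt(a[0],-.172)]))-tr).ravel(),(proj("side",world(p,[lidpt(a[0],-.172),lidpt(a[0],-.022)]))-sr).ravel()]
q=least_squares(g,[1.3]);print("right",q.x,q.fun.round(1))
tl=np.array([(50,187),(350,236)])/4.5+[235,205]
g=lambda a:(proj("top",world(p,[lidpt(a[0],.172),lidpt(a[0],.022)]))-tl).ravel()
q2=least_squares(g,[1.3]);print("left",q2.x,q2.fun.round(1))
trib=np.array([(407,92)])/4.5+[235,205]
# rib top quad centre ~ 
for l in(-.005,0,.005): print(l,(proj("top",world(p,[[.057,l,.085],[.067,l,.085],[.047,l,.085]]))-[235,205])*4.5,(proj("side",world(p,[[.057,l,.085]]))-[265,170])*3.8)
print("rib",world(p,[[.057,0,.085]]),"edge shut",world(p,[[.03,-.097,.049]]), "edge open",world(p,[lidpt(q.x[0],-.097,.08,.002)]))
E
```

```text
[ 0.52816673 -0.03606319 -0.14841587] -8.503603034990876 [[-0.6  1. ]
 [ 0.5  0.4]
 [ 0.2  0.9]
 [-0.3  0.9]
 [-1.3 -0.9]
 [-1.2 -1. ]
 [-0.1 -0.1]
 [-0.4  0.6]]
right [1.26175173] [-0.   0.5  0.2  0.8 -0.3 -1.3 -1.2 -0.3]
left [1.11412768] [-0.1  0.2  0.2 -0.2]
-0.005 [[422.91157057 114.323911  ]
 [425.90288225  95.09054675]
 [419.91672856 133.57997441]] [[166.47972204 202.05898438]]
0 [[413.2405682  112.79825222]
 [416.23767406  93.56518356]
 [410.23992505 132.0540204 ]] [[163.70525066 206.93718666]]
0.005 [[403.56895838 111.27249761]
 [406.57185914  92.03972462]
 [400.56251337 130.52797049]] [[160.91470976 211.8436431 ]]
rib [[ 0.5845401  -0.04449187  0.085     ]] edge shut [[ 0.54349338 -0.13643298  0.049     ]] edge open [[ 0.48655295 -0.12791951  0.12381826]]
```

```bash
cat >> h.py <<'E'
p0=np.array([0.52816673,-0.03606319,-0.14841587])
def st():
    s=sense(); c,n=np.cos(p0[2]),np.sin(p0[2]); d=s['tcp_pos']-[p0[0],p0[1],0]
    o=np.array([c*d[0]+n*d[1],-n*d[0]+c*d[1],d[2]])
    Rd=np.array([[-c,-n,0],[-n,c,0],[0,0,-1.]])
    rv=R.from_matrix(s['ee_rot'].T@Rd).as_rotvec()
    f=s['wrist_force']; fo=[c*f[0]+n*f[1],-n*f[0]+c*f[1],f[2]]
    print("t",s['time_s'],"org tcp mm",(o*1000).round(1),"turn left",rv.round(3),"F org",np.round(fo,1),"w",round(s['gripper_width'],3))
    return s,o
def go(x,y,z):
    s,o=st(); Rd=s['ee_rot']; d=world([0,0,p0[2]],(np.array([x,y,z])/1000-o)[None])[0]
    print("shift tool mm",(Rd.T@d*1000).round(1))
E
python3 -c "
from h import *
go(-85,-97,190)
c=calibration('top')
"
```

```text
t 0.15 org tcp mm [-184.8 -564.4  221.7] turn left [ 0.002 -0.001  0.581] F org [ 0.6 -0.9 -0.3] w 1.002
shift tool mm [-340.   335.9   32.2]
```

Emit:
{"fn": "carry_out", "kwargs": {
  "commands": [0,0,0,0,0,0.145,0,0,0,0,0,0.145,0,0,0,0,0,0.145,0,0,0,0,0,0.145],
  "grip": 0
}}

```text
time_s: 0.65
tcp_pos: [0.2615, -0.566, 0.2197]
ee_rot: [[-0.986, 0.166, -0.003], [0.166, 0.986, 0.005], [0.003, 0.004, -1.0]]
wrist_force: [-0.0, 0.2, -0.4]
gripper_width: 0.63
```

```bash
python3 -c "
from h import *
go(-85,-97,190)
"
```

```text
t 0.65 org tcp mm [-185.3 -563.5  219.7] turn left [ 0.005 -0.003 -0.018] F org [-0.1  0.2 -0.4] w 0.63
shift tool mm [-92.1 468.1  31.5]
```

Emit:
{"fn": "carry_out", "kwargs": {
  "commands": [-9,50,0,0,0,-0.01,-9,50,0,0,0,0,-9,50,0,0,0,0,-9,50,0,0,0,0,-9,50,0,0,0,0]
}}

```text
time_s: 1.27
tcp_pos: [0.3465, -0.322, 0.2178]
ee_rot: [[-0.987, 0.163, -0.005], [0.163, 0.987, 0.008], [0.006, 0.007, -1.0]]
wrist_force: [0.2, -0.5, -0.6]
gripper_width: 0.065
```

```bash
python3 -c "
from h import *
go(-85,-97,190)
"
```

```text
t 1.275 org tcp mm [-137.4 -309.7  217.8] turn left [ 0.007 -0.006 -0.016] F org [ 0.3 -0.5 -0.6] w 0.065
shift tool mm [-49.2 213.3  28.9]
```

Emit:
{"fn": "carry_out", "kwargs": {
  "commands": [-9,43,0,0.003,-0.003,-0.008,-10,43,5,0.003,-0.003,-0.008,-10,43,8,0,0,0,-10,43,8,0,0,0,-8,38,5,0,0,0]
}}

```text
time_s: 1.9
tcp_pos: [0.4262, -0.1138, 0.1921]
ee_rot: [[-0.989, 0.146, 0.002], [0.146, 0.989, 0.001], [-0.002, 0.001, -1.0]]
wrist_force: [0.4, 0.4, 1.1]
gripper_width: 0.006
```

```bash
python3 -c "
from h import *
go(-80,-97,110)
import cv2
cv2.imwrite('pics/w1.png',capture('wrist')[:,:,::-1])
i=capture('side')[:,:,::-1]; cv2.imwrite('pics/s1.png',cv2.resize(i[60:320,200:500],None,fx=2.2,fy=2.2))
i=capture('top')[:,:,::-1]; cv2.imwrite('pics/t1.png',cv2.resize(i[180:330,200:500],None,fx=2.6,fy=2.6))
"
```

```text
t 1.9 org tcp mm [-89.4 -92.  192.1] turn left [0.001 0.002 0.002] F org [0.3 0.5 1.1] w 0.006
shift tool mm [-9.2 -5.1 82.1]
```

View pics/s1.png

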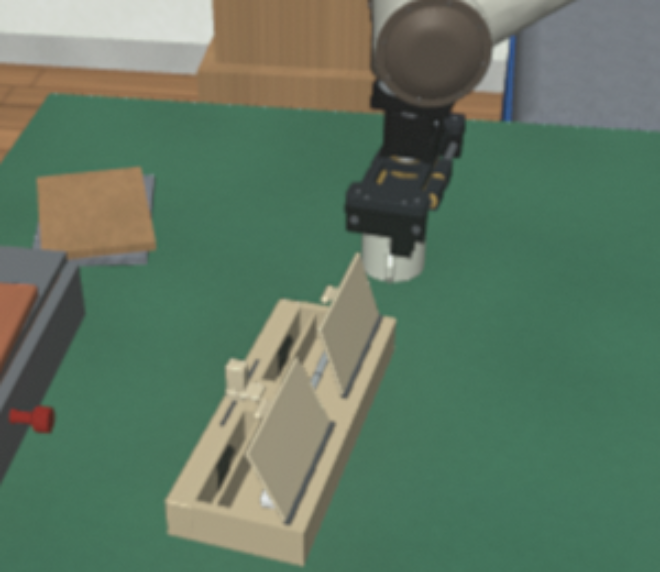

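View pics/w1.png

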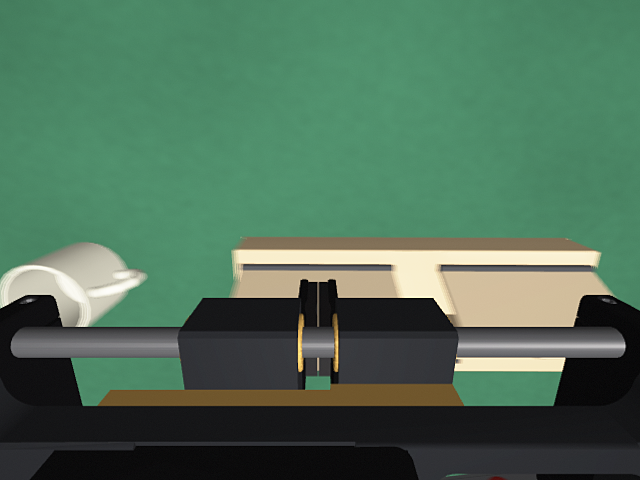

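The fingers stand shut on the robot side of the right lid, clear of the lid and cup. Next I go down, then push.

Emit:
{"fn": "carry_out", "kwargs": {
  "commands": [0,-3,30,0,0,0,0,-2,30,0,0,0,0,0,22,0,0,0,-20,0,0,0,0,0,-15,0,0,0,0,0]
}}

```text
time_s: 2.68
tcp_pos: [0.4591, -0.1278, 0.1086]
ee_rot: [[-0.989, 0.147, 0.002], [0.147, 0.989, 0.0], [-0.002, 0.001, -1.0]]
wrist_force: [-0.0, 1.0, 0.2]
gripper_width: 0.005
```

```bash
python3 -c "
from h import *
go(-25,-97,108)
"
```

```text
t 2.675 org tcp mm [ -54.7 -100.9  108.6] turn left [0.001 0.002 0.001] F org [-0.1  1.   0.2] w 0.005
shift tool mm [-29.7   3.9   0.7]
```

Emit:
{"fn": "carry_out", "kwargs": {
  "commands": [-15,2,0,0,0,0,-15,2,0,0,0,0,-14,0,0,0,0,0,-10,0,8,0,0,0,-8,0,8,0,0,0]
}}

```text
time_s: 3.3
tcp_pos: [0.525, -0.1342, 0.0926]
ee_rot: [[-0.989, 0.149, 0.003], [0.149, 0.989, 0.001], [-0.003, 0.001, -1.0]]
wrist_force: [-0.8, 0.1, 0.7]
gripper_width: 0.008
```

```bash
python3 -c "
from h import *
go(15,-97,75)
import cv2
i=capture('side')[:,:,::-1]; cv2.imwrite('pics/s2.png',cv2.resize(i[60:320,200:500],None,fx=2.2,fy=2.2))
"
```

```text
t 3.3 org tcp mm [ 11.4 -97.5  92.6] turn left [ 0.001  0.003 -0.001] F org [-0.8 -0.1  0.7] w 0.008
shift tool mm [-3.5  0.5 17.6]
```

View pics/s2.png

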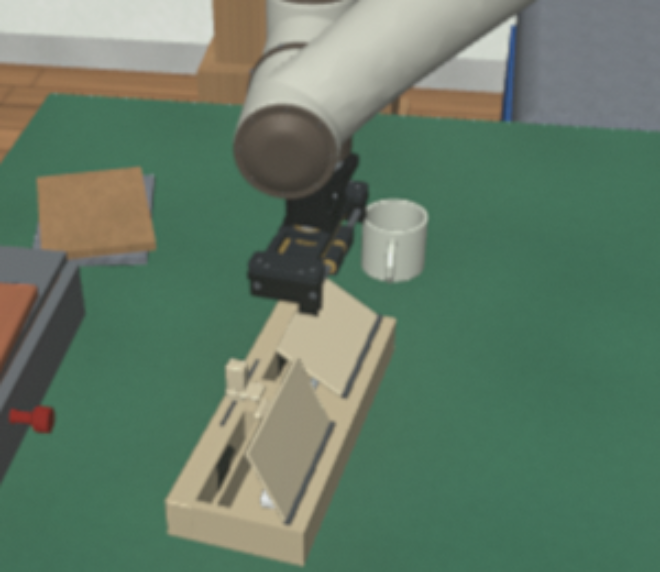

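Emit:
{"fn": "carry_out", "kwargs": {
  "commands": [4,0,6,0,0,0,0,0,8,0,0,0,-2,0,8,0,0,0,-4,0,6,0,0,0,-4,0,5,0,0,0]
}}

```text
time_s: 3.98
tcp_pos: [0.5295, -0.1349, 0.0562]
ee_rot: [[-0.989, 0.149, -0.002], [0.149, 0.989, 0.001], [0.002, 0.0, -1.0]]
wrist_force: [-6.1, 2.5, 7.4]
gripper_width: 0.006
```

```bash
python3 -c "
from h import *
go(26,-97,49)
"
```

```text
t 3.975 org tcp mm [ 16.  -97.6  56.2] turn left [ 0.    -0.002 -0.001] F org [-6.4  1.6  7.4] w 0.006
shift tool mm [-10.1   0.6   7.2]
```

Emit:
{"fn": "carry_out", "kwargs": {
  "commands": [0,0,5,0,0,0,0,0,5,0,0,0]
}}

```text
time_s: 4.22
tcp_pos: [0.5301, -0.1351, 0.0482]
ee_rot: [[-0.989, 0.147, -0.003], [0.147, 0.989, -0.0], [0.003, -0.001, -1.0]]
wrist_force: [-10.9, 7.0, 36.3]
gripper_width: 0.005
```

```bash
python3 -c "
from h import *
go(26,-97,49)
"
```

```text
t 4.225 org tcp mm [ 16.5 -97.6  48.2] turn left [-0.001 -0.003  0.   ] F org [-11.8   5.3  36.3] w 0.005
shift tool mm [-9.5  0.6 -0.8]
```

Emit:
{"fn": "carry_out", "kwargs": {
  "commands": [0,0,-10,0,0,0,0,0,-40,0,0,0,-20,10,-15,0,0,0,-20,40,0,0,0,0,0,45,0,0,0,0]
}}

```text
time_s: 4.85
tcp_pos: [0.5873, -0.0476, 0.1158]
ee_rot: [[-0.988, 0.153, 0.003], [0.153, 0.988, -0.0], [-0.003, 0.0, -1.0]]
wrist_force: [0.3, 0.3, 0.1]
gripper_width: 0.003
```

```bash
python3 -c "
from h import *
go(57,40,110)
import cv2
i=capture('side')[:,:,::-1]; cv2.imwrite('pics/s3.png',cv2.resize(i[60:320,200:500],None,fx=2.2,fy=2.2))
i=capture('top')[:,:,::-1]; cv2.imwrite('pics/t3.png',cv2.resize(i[180:330,200:500],None,fx=2.6,fy=2.6))
"
```

```text
t 4.85 org tcp mm [ 60.1  -2.6 115.8] turn left [ 0.     0.003 -0.005] F org [0.2 0.3 0.1] w 0.003
shift tool mm [ 3.4 42.6  5.8]
```

View pics/s3.png

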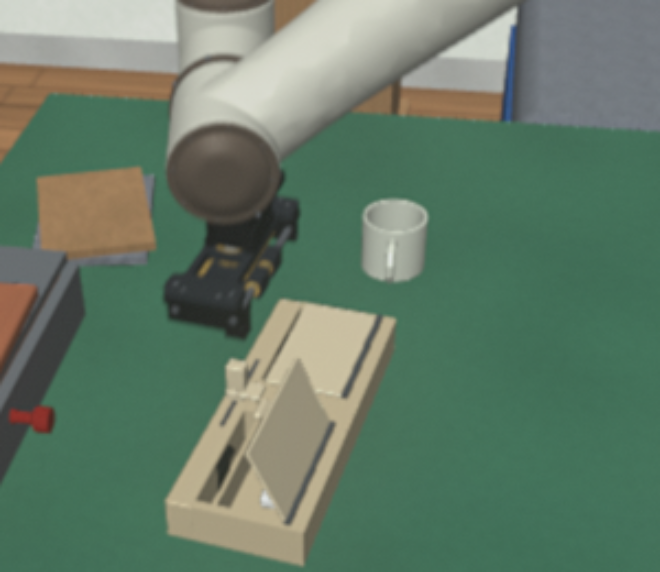

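View pics/t3.png

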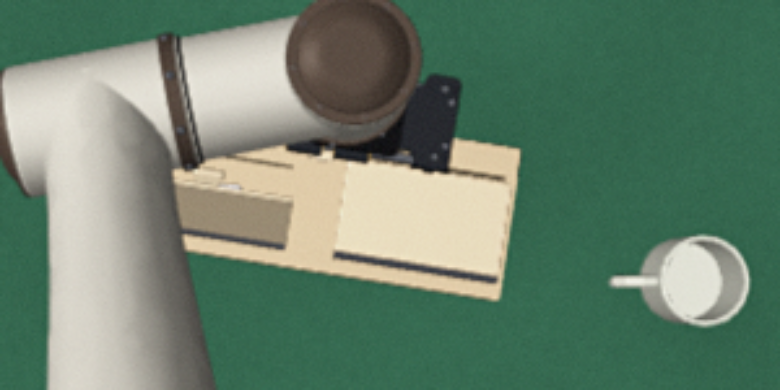

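The right lid lies flat and the lock bar is still in the middle. Next I move to the lock rib's left side.

Emit:
{"fn": "carry_out", "kwargs": {
  "commands": [2,25,0,0,0,0,1,20,0,0,0,0,0,2,12,0,0,0,0,0,22,0,0,0,0,0,12,0,0,0]
}}

```text
time_s: 5.58
tcp_pos: [0.5912, 0.0021, 0.0672]
ee_rot: [[-0.989, 0.148, 0.003], [0.148, 0.989, 0.0], [-0.003, 0.001, -1.0]]
wrist_force: [-0.1, -0.8, 0.1]
gripper_width: 0.002
```

```bash
python3 -c "
from h import *
go(57,30,68)
"
```

```text
t 5.575 org tcp mm [56.7 47.  67.2] turn left [0.001 0.003 0.   ] F org [ 0.1 -0.8  0.1] w 0.002
shift tool mm [ -0.3 -17.   -0.8]
```

Emit:
{"fn": "carry_out", "kwargs": {
  "commands": [0,-14,0,0,0,0,0,-12,0,0,0,0,0,-12,0,0,0,0,0,-12,0,0,0,0,0,-8,0,0,0,0]
}}

```text
time_s: 6.2
tcp_pos: [0.5817, -0.0602, 0.0671]
ee_rot: [[-0.989, 0.15, 0.003], [0.15, 0.989, 0.001], [-0.003, 0.001, -1.0]]
wrist_force: [-0.5, 1.9, -0.3]
gripper_width: 0.003
```

```bash
python3 -c "
from h import *
go(57,-19,68)
"
```

```text
t 6.2 org tcp mm [ 56.5 -16.   67.1] turn left [ 0.001  0.003 -0.002] F org [-0.8  1.8 -0.3] w 0.003
shift tool mm [-0.5 -3.  -0.9]
```

Emit:
{"fn": "carry_out", "kwargs": {
  "commands": [0,-4,0,0,0,0,0,-3,0,0,0,0]
}}

```text
time_s: 6.45
tcp_pos: [0.5806, -0.068, 0.0674]
ee_rot: [[-0.989, 0.15, 0.003], [0.15, 0.989, 0.001], [-0.003, 0.001, -1.0]]
wrist_force: [0.2, 0.8, -1.2]
gripper_width: 0.006
```

```bash
python3 -c "
from h import *
go(57,-19,68)
"
```

```text
t 6.45 org tcp mm [ 56.6 -23.8  67.4] turn left [ 0.001  0.003 -0.002] F org [ 0.1  0.8 -1.2] w 0.006
shift tool mm [-0.4  4.8 -0.6]
```

Emit:
{"fn": "carry_out", "kwargs": {
  "commands": [0,-4,0,0,0,0,0,-3,0,0,0,0]
}}

```text
time_s: 6.7
tcp_pos: [0.5806, -0.0687, 0.0675]
ee_rot: [[-0.989, 0.151, 0.008], [0.151, 0.988, 0.01], [-0.006, 0.011, -1.0]]
wrist_force: [-1.4, 13.9, 0.9]
gripper_width: 0.003
```

```bash
python3 -c "
from h import *
go(57,-19,68)
i=capture('side')[:,:,::-1]; cv2.imwrite('pics/s4.png',cv2.resize(i[120:320,240:420],None,fx=3,fy=3))
"
```

```text
t 6.7 org tcp mm [ 56.7 -24.5  67.5] turn left [ 0.011  0.006 -0.003] F org [-3.4 13.5  0.9] w 0.003
shift tool mm [-0.3  5.5 -0.4]
```

View pics/s4.png

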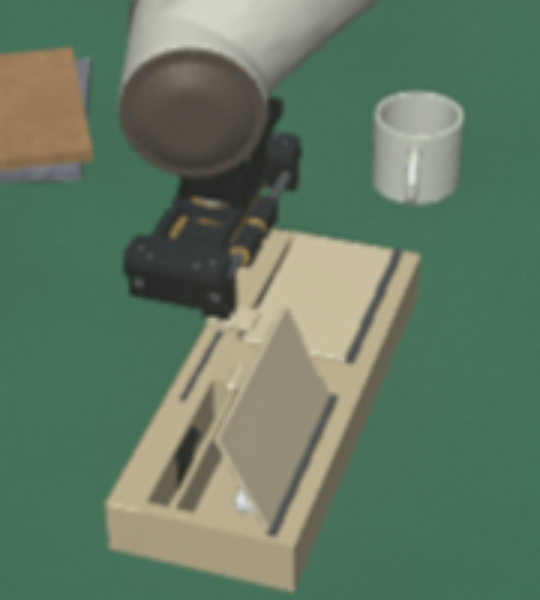

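Force rose to 13.5 N with no further travel, so the bar is at the end stop. I'll back off, lift clear and check.

Emit:
{"fn": "carry_out", "kwargs": {
  "commands": [0,12,0,0,0,0,0,4,-30,0,0,0,0,0,-50,0,0,0,0,0,-50,0,0,0,0,0,-50,0,0,0]
}}

```text
time_s: 7.38
tcp_pos: [0.5804, -0.0531, 0.2488]
ee_rot: [[-0.989, 0.147, -0.003], [0.147, 0.989, 0.005], [0.004, 0.004, -1.0]]
wrist_force: [1.0, 0.9, 0.6]
gripper_width: 0.008
```

Emit:
{"fn": "carry_out", "kwargs": {
  "commands": [50,0,-30,0,0,0,55,0,0,0,0,0,55,0,0,0,0,0,40,0,0,0,0,0,0,0,0,0,0,0]
}}

```text
time_s: 8.0
tcp_pos: [0.3804, -0.0243, 0.2855]
ee_rot: [[-0.989, 0.146, 0.013], [0.146, 0.989, 0.003], [-0.012, 0.005, -1.0]]
wrist_force: [0.6, -0.5, -0.1]
gripper_width: 0.009
```

```bash
python3 -c "
from h import *
st()
i=capture('side')[:,:,::-1]; cv2.imwrite('pics/s5.png',cv2.resize(i[120:320,240:420],None,fx=3,fy=3))
i=capture('top')[:,:,::-1]; cv2.imwrite('pics/t5.png',cv2.resize(i[205:305,235:410],None,fx=4.5,fy=4.5)); cv2.imwrite('pics/t5f.png',i)
for a in (0,.05,.12): print(a,(proj('side',world(p0,[lidpt(a,-.172,.086,.002),lidpt(a,-.022,.086,.002)]))-[240,120])*3)
for l in(-.042,-.034): print(l,(proj('top',world(p0,[[.057,l,.085]]))-[235,205])*4.5,(proj('side',world(p0,[[.057,l,.085]]))-[240,120])*3)
"
```

```text
t 8.0 org tcp mm [-147.9  -10.2  285.5] turn left [0.005 0.012 0.002] F org [ 0.7 -0.4 -0.1] w 0.009
0 [[296.89824403 231.89694363]
 [240.53590099 337.86644517]]
0.05 [[297.1340203  227.7858512 ]
 [240.66864893 333.63895249]]
0.12 [[297.87285357 222.10151018]
 [241.29391852 327.80286964]]
-0.042 [[494.45810835 125.61080116]] [[222.25626179 281.69617735]]
-0.034 [[478.99140255 123.17083533]] [[218.89086178 287.61337732]]
```

View pics/s5.png

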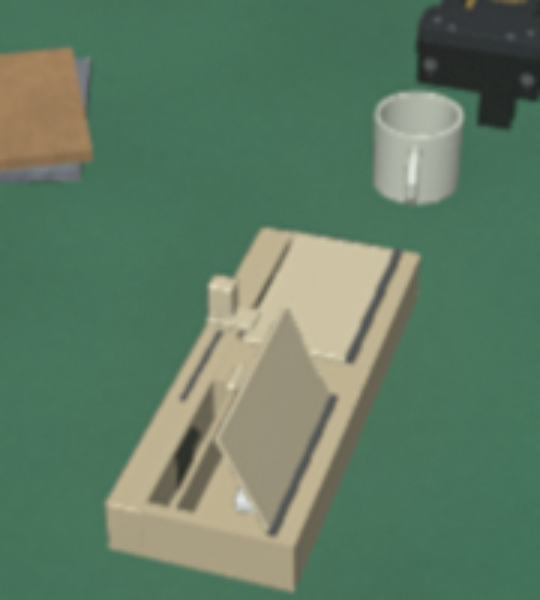

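View pics/t5.png

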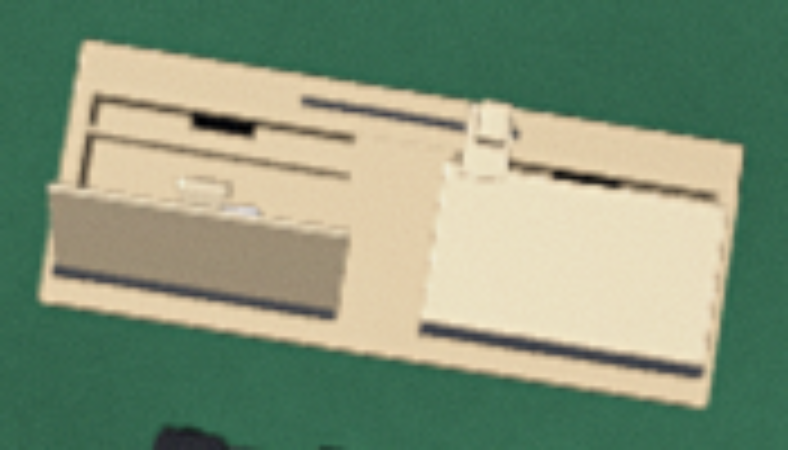

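View pics/t5f.png

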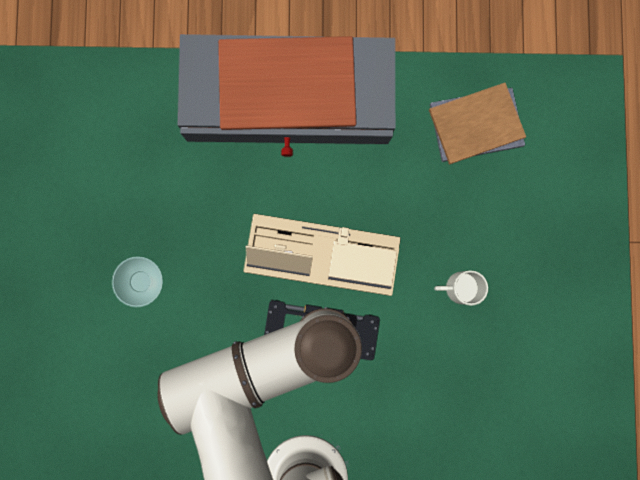

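```bash
python3 -c "
from station import *
print(finish_job())"
```

```text
the job is handed in; nothing more can be done
None
```

The job is handed in. The pen was in the right well, so I shut the right lid past its catch and slid the lock bar to its right end stop over that lid. It took about 8 s of the 38 s allowed, but `finish_job()` gives no verdict.

- **Lid:** I pressed at mid-width with the shut fingers, about 13 mm nearer the hinge than the marked press point. It bottomed out with the fingertips at 48 mm above the desk, in line with a shut lid's top at 49 mm. The last pictures show it lying flat. The press peaked at about 36 N, well above the 12 to 15 N called ample. That load came through the fingertips.
- **Lock bar:** I pushed the rib until the force rose to 13.5 N with no further travel. In the last top picture the rib is at about column 494, which matches the -42 mm end stop.
- **Everything else:** The left lid, cup and dish are at the same pixels as at the start. The eraser is still in view in its well; the pen is hidden under the shut lid and could not be seen. The arm ended well clear of everything, with wrist force under 1 N.
- **One disagreement:** When the bar reached the stop, the fingers were about 5 mm beyond the y I had predicted. I put this down to the shut fingers being narrower than I had assumed, since the force and the picture both agree with the end stop.

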